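# Swap the burnt relay in the kiln control panel

## Task

Pull the burnt dark relay with the red top out of the kiln control panel and put it in the orange scrap tray, then plug the new white relay from the bench into the emptied socket the right way round (yellow stripes on the same side) until it sits fully home. Last of all, throw the red main switch fully over, away from its starting side. Leave the healthy relay plugged in, and do not knock the pots on the bench about.

Things in the scene. Friction and masses are not known exactly. Their poses are not given: they have to be found in the camera images.
- panel: the kiln's grey control panel lying open on the bench, fixed: a flat box 160 mm (x) by 300 mm (y) by 50 mm high with two relay sockets and the main switch on top. Origin: centre of its underside; z up. Sockets at y = +100 and +10 mm, switch at y = -95 mm, all at x = 0
- old_relay: the burnt relay, almost black with a red top, about 90 g, plugged into one of the two sockets: a block 40 mm (x) by 34 mm (y) by 54 mm tall over two brass blades 14 mm long. Origin: on its centre line, level with the blade tips, so the body spans z 14 to 68 mm; z points up. A yellow stripe on its top marks its -x edge
- old_relay_mid (a point): the middle of the burnt relay, 41 mm above its origin
- good_relay: the healthy relay, white with a blue top, plugged into the other socket; must stay there: same shape and axes as the burnt one
- new_relay: the new relay, white with a blue top, about 90 g, standing on its blades on the bench beside the panel. Shape and axes as the burnt one. All relays have a wide blade (8 mm in x, 22 mm in y) centred at x = -8 mm, on the yellow stripe's side, and a narrow one (8 by 10 mm) at x = +9 mm
- socket_a (a point): a relay socket: black block 60 by 56 mm on the panel. Point: centre of its top face, 74 mm above the table; axes as the panel's. Wide slot (10 by 24 mm) at x = -8 mm, where a yellow stripe marks the edge, narrow slot (10 by 12 mm) at x = +9 mm: 1 mm play round each blade, 18 mm deep, 2 mm chamfers
- socket_b (a point): the second socket, just like socket_a, 90 mm from it, nearer the switch. In either, a seated relay's body rests on the top face, its origin 14 mm below the point, its axes matching the socket's; turned half round it does not go in. Only the slots hold it: it lifts straight out without effort
- scrap_tray: an open orange plastic tray, fixed, 170 mm (x) by 140 mm (y) outside, 45 mm high, walls and floor 5 mm. Origin: centre of its underside; z up
- main_switch (a joint): angle of the red main-switch lever in rad, 0 to 1.0; near 0 (off) it leans to the panel's -x side, at 1.0 (on) to its +x side. It swings in the panel's x-z plane, takes a light push and stays where it is left
- main_switch_tip (a point): the centre of the 26 mm red ball at the end of the switch lever, 70 mm from the lever's pivot; the pivot lies 72 mm above the table at panel x = 0, y = -95 mm; the lever stands 0.5 rad to the -x side of upright at joint 0 and 0.5 rad to the +x side at joint 1.0
- mug: bystander: blue cup, 70 mm across, 85 mm high; origin under its centre
- bowl: bystander: white bowl, 84 mm across, 40 mm high; origin under its centre
- jar: bystander: blue glaze jar with white lid and label, 60 mm across, 75 mm high; origin under its centre
- vase: bystander: terracotta vase, 72 mm across, 110 mm high; origin under its centre

How it is judged (in metres and radians):
On the way, in this order (a step that is already met when the one before it is completed fails the run):
1. the burnt relay lies in the scrap tray, released (x of old_relay_mid in the frame of scrap_tray between -0.08 and 0.08 m and y of old_relay_mid in the frame of scrap_tray between -0.065 and 0.065 m and z of old_relay_mid in the frame of scrap_tray between 0 and 0.055 m and contact force between the fingers and old_relay below 0.2 N and linear speed of old_relay below 0.03 m/s), for 0.2 s.
2. the new relay is seated in the emptied socket, released (((z of new_relay in the frame of socket_a between -0.0175 and -0.011 m and horizontal distance between new_relay and socket_a below 0.003 m and angle between the x axis of new_relay and the x axis of socket_a, either way round below 0.12 rad and angle between the z axis of new_relay and the z axis of socket_a, either way round below 0.07 rad) or (z of new_relay in the frame of socket_b between -0.0175 and -0.011 m and horizontal distance between new_relay and socket_b below 0.003 m and angle between the x axis of new_relay and the x axis of socket_b, either way round below 0.12 rad and angle between the z axis of new_relay and the z axis of socket_b, either way round below 0.07 rad)) and contact force between the fingers and new_relay below 0.2 N and linear speed of new_relay below 0.03 m/s), for 0.2 s.
3. the main switch is thrown over (value of joint main_switch above 0.8 rad), for 0.2 s.
At the end, for the whole second after the job is handed in: Burnt relay in the tray, its middle inside the walls and under 55 mm up; new relay in the emptied socket and healthy one in its own: origin 11 to 17.5 mm below the socket face, within 3 mm, 0.12 rad in yaw, 0.07 rad of upright; relays released; switch beyond 0.8 rad (all of step 1 and all of step 2 and ((z of good_relay in the frame of socket_a between -0.0175 and -0.011 m and horizontal distance between good_relay and socket_a below 0.003 m and angle between the x axis of good_relay and the x axis of socket_a, either way round below 0.12 rad and angle between the z axis of good_relay and the z axis of socket_a, either way round below 0.07 rad) or (z of good_relay in the frame of socket_b between -0.0175 and -0.011 m and horizontal distance between good_relay and socket_b below 0.003 m and angle between the x axis of good_relay and the x axis of socket_b, either way round below 0.12 rad and angle between the z axis of good_relay and the z axis of socket_b, either way round below 0.07 rad)) and value of joint main_switch above 0.8 rad); the robot touches nothing.
It fails at once if the healthy relay is pulled or pushed (over 8 mm) (distance of good_relay from where it was at the start of the episode above 0.008 m).
It fails at once if a pot on the bench is knocked away (over 30 mm) (distance of any of mug, bowl, jar, vase from where it was at the start of the episode above 0.03 m).
It also fails if it takes over 72 s, if anything falls off the work surface, if the arm or the gripper's body presses on something with over 40 N, if the wrist force passes 120 N, or if a joint passes its speed limit or range.

## Robot

A 6-joint arm with a two-finger parallel gripper is mounted at the origin on the work surface. World frame = base frame: x ahead of the robot, y to its left, z up, the work surface at z = 0. Lengths are in m, angles in degrees, forces in N, time in s.
With the tool pointing down it reaches from about 0.3 to 0.875 m from the base axis. Payload 4.2 kg.
Tool frame: the origin (TCP) lies on the centre line of the jaws, within the pads' length; the fingertips stand 11 mm ahead of it and the grasp point (between the pads) lies 8 mm behind it; z points along the fingers, y is the direction in which the jaws open and shut (so a half turn about z gives the same grasp; the last joint's range is limited). The gripper opens to 85 mm and grips with 20 to 120 N. Pads are 22 mm wide; open, the fingers measure 114 mm over their backs; the gripper's body (76 mm by 85 mm) begins 54 mm behind the grasp point. The pads swing forward as they close: fully open they stand 13 mm farther back than shut.
Start: joints at [68.583, 18.312, 89.639, -0, 72.044, -1.146], TCP at [0.199, 0.539, 0.242] pointing down, gripper open.
Joint ranges: [-177.97, 177.97], [-48.28, 115.42], [12.27, 149.76], [-77.06, 257.06], [2.81, 150.46], [-146.56, 146.56]. Speed limits (degrees/s): [147.25, 147.25, 180, 180, 180, 180].

## Interface

Orientations are given as [roll, pitch, yaw] about the fixed x, y, z axes, in that order (R = Rz(yaw) Ry(pitch) Rx(roll)).
In Python, from bench import r, jaws, kinematics, imaging, current_time, current_joint_positions, current_qvel, current_effort, current_ee_pos, current_eef_rot, current_ft_force, current_moment, current_grip_width gives the robot as it stands. The module is installed in compiled form; this text tells all that it offers. Calls block until the motion is done:
- r.move_to(position, orientation): joint-space move of the TCP to a pose.
- r.move_straight(position, orientation=None, feed=0.15, force_limit=None): straight line of the TCP; orientation=None keeps the orientation; feed is the mean speed in m/s. With force_limit (N) it stops when the force on the tool has changed by that much, and returns True; else False.
- r.goto_joints(angles): joint-space move.
- jaws.grip(opening, force=None): opening from 0.0 (shut) to 1.0 (fully open); force is the grip in N (None keeps the last); returns when the fingers have stopped.
- r.wait(seconds).
- kinematics.inverse_kinematics(position, orientation): joint angles nearest the present ones, or None.
- imaging.read_camera(name): name is "side" or "top" or "wrist"; returns a dict with "img" (400x640x3 uint8, red, green, blue), "K" (3x3 intrinsics, pixels), "rvec" (rotation vector, rad) and "tvec" (3), from world to camera coordinates, as OpenCV has them. Camera axes: x right, y down, z forward; pixel columns grow to the right and rows downward; lengths in m; the calibration is good to about 2 mm. A picture is of the moment at which its call begins. There is no depth.
A pose or a line that the arm cannot do raises r.PlanningError and nothing moves.
- r.close_job(): hands the job in, once; it reports no verdict.
Readings, each from a call of its own:
- current_time(): time.
- current_joint_positions(): joint angles.
- current_qvel(): joint speeds.
- current_effort(): joint torques, N m.
- current_ee_pos(): TCP position.
- current_eef_rot(): TCP orientation.
- current_ft_force(): force on the tool from outside, world axes, zero at the start.
- current_moment(): the same for the moment, N m.
- current_grip_width(): opening from 0.0 (shut) to 1.0 (fully open).
Only numpy, scipy, OpenCV 4.12 (cv2) and the standard library are available. Lean on these libraries where they do the work, as an engineer would, in place of code of your own. Each camera call takes 0.05 s, during which the arm holds its last target.

## Working session

There is one attempt and no reset: what is moved stays moved. The work goes in short steps, each a Python script; the robot and the scene stay as the last script left them, time stands still between calls to the robot, and variables do not carry over. Pictures are saved under pics/ and viewed, and the job is handed in when it is done.

```bash
mkdir -p pics; python3 - <<'E'
from bench import *
import cv2
print(current_time())
for n in ("top","side","wrist"):
    d=imaging.read_camera(n); cv2.imwrite(f"pics/{n}0.png",d["img"][:,:,::-1]); 
    R=cv2.Rodrigues(d["rvec"])[0]; print(n,d["K"].tolist(),(-R.T@d["tvec"].ravel()).round(3),R.round(2).tolist())
E
```

```text
0.0
top [[437.6498385024988, 0.0, 313.0088344996138], [0.0, 437.6498385024988, 194.8812779028446], [0.0, 0.0, 1.0]] [ 0.385 -0.009  1.076] [[-0.02, -1.0, -0.03], [-0.99, 0.02, -0.16], [0.16, 0.02, -0.99]]
side [[405.3610059477104, 0.0, 322.9008475951141], [0.0, 405.3610059477104, 195.76559638491383], [0.0, 0.0, 1.0]] [ 0.183 -0.685  0.611] [[0.89, -0.45, -0.02], [-0.25, -0.46, -0.85], [0.37, 0.76, -0.53]]
wrist [[336.14810356603516, 0.0, 315.6188440204743], [0.0, 336.14810356603516, 196.59761370939182], [0.0, 0.0, 1.0]] [0.138 0.563 0.375] [[0.35, 0.94, -0.0], [0.91, -0.33, 0.26], [0.24, -0.09, -0.97]]
```

View pics/top0.png

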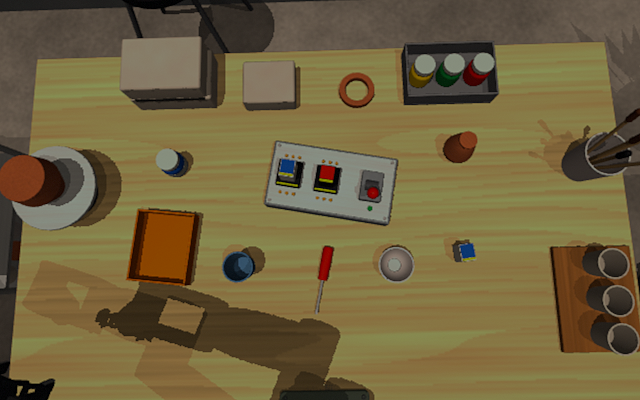

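View pics/side0.png

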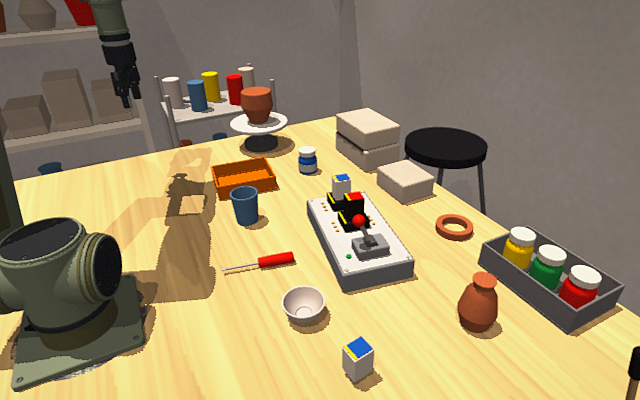

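View pics/wrist0.png

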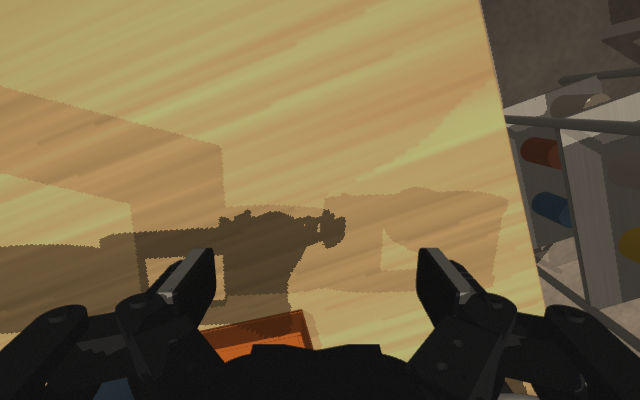

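The top view shows the panel centred near (331,183), with the burnt relay at (327,175), the good relay at (288,168) and the switch ball at (373,192). The tray is near (165,247) and the new relay is at (464,251), with its stripe seemingly on its left. I'll zoom in on these.

```bash
cat > h.py <<'E'
from bench import *
import cv2, numpy as np
def cam(n):
    d=imaging.read_camera(n); d["R"]=cv2.Rodrigues(np.array(d["rvec"],float))[0]; d["t"]=np.array(d["tvec"],float).ravel(); d["c"]=-d["R"].T@d["t"]; return d
def plane(d,uv,z):
    uv=np.atleast_2d(np.array(uv,float)); p=np.c_[uv,np.ones(len(uv))]@np.linalg.inv(d["K"]).T@d["R"]
    return d["c"]+p*((z-d["c"][2])/p[:,2])[:,None]
def proj(d,P):
    return cv2.projectPoints(np.atleast_2d(np.array(P,float)),np.array(d["rvec"],float),d["t"],np.array(d["K"],float),None)[0].reshape(-1,2)
def save(img,name,box=None,s=1):
    if box: img=img[box[1]:box[3],box[0]:box[2]]
    img=cv2.resize(img,None,fx=s,fy=s,interpolation=cv2.INTER_NEAREST)
    cv2.imwrite("pics/"+name,img[:,:,::-1])
def hsv(d): return cv2.cvtColor(d["img"],cv2.COLOR_RGB2HSV)
def blobs(m,amin=15):
    n,l,s,c=cv2.connectedComponentsWithStats(m.astype(np.uint8))
    return [(s[i,4],c[i].round(1).tolist(),s[i,:4].tolist(),l==i) for i in range(1,n) if s[i,4]>=amin]
E
python3 - <<'E'
from h import *
d=cam("top"); save(d["img"],"t1.png",(255,130,405,230),5); save(d["img"],"t2.png",(430,225,500,275),8)
for n,uv,z in [("burnt",(327,168),.128),("good",(288,163),.128),("new",(466,247),.068),("trayrim",[(138,209),(201,211),(193,285),(128,281)],.045),("panel",[(276,141),(397,158),(387,224),(265,207)],.05),("bowl",(397,262),.04),("mug",(237,262),.085),("vase",(463,145),.1),("jar",(175,157),.075),("driver",(327,255),.02)]: print(n,plane(d,uv,z).round(3).tolist())
E
```

```text
burnt [[0.601, -0.02, 0.128]]
good [[0.615, 0.067, 0.128]]
new [[0.423, -0.331, 0.068]]
trayrim [[0.531, 0.435, 0.045], [0.523, 0.283, 0.045], [0.35, 0.298, 0.045], [0.362, 0.451, 0.045]]
panel [[0.689, 0.101, 0.05], [0.639, -0.189, 0.05], [0.481, -0.158, 0.05], [0.528, 0.129, 0.05]]
bowl [[0.393, -0.178, 0.04]]
mug [[0.4, 0.187, 0.085]]
vase [[0.653, -0.332, 0.1]]
jar [[0.65, 0.339, 0.075]]
driver [[0.413, -0.016, 0.02]]
```

View pics/t1.png

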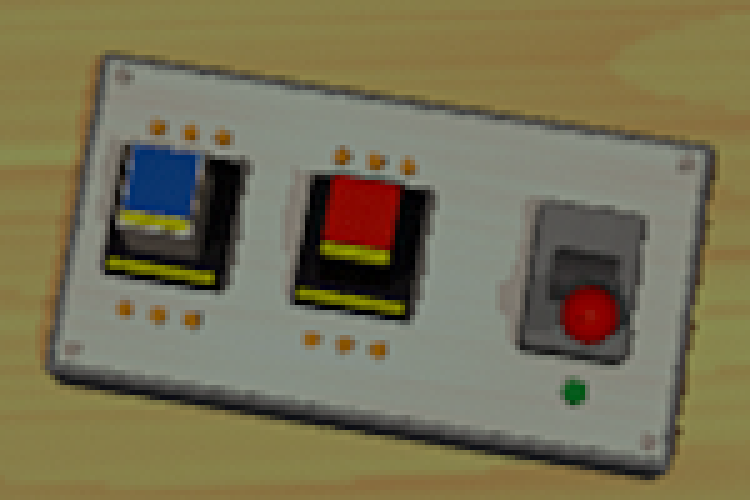

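View pics/t2.png

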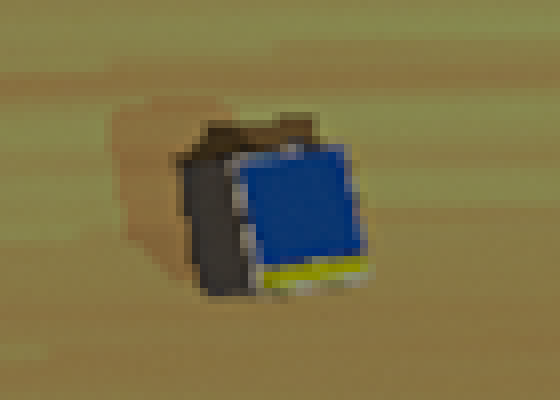

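The burnt relay is in socket_b (middle). All stripes face the robot side, and the panel yaw is about -9.5°. Next is a close wrist view of both the panel and the new relay.

```bash
python3 - <<'E'
from h import *
print(current_eef_rot())
for yaw in (80,-100):
    print(yaw,kinematics.inverse_kinematics([.586,-.02,.28],[180,0,yaw]),kinematics.inverse_kinematics([.42,-.33,.2],[180,0,yaw+17]),kinematics.inverse_kinematics([.44,.367,.2],[180,0,yaw]))
E
```

```text
[-1.79941636e+02 -4.00229366e-05  1.59730165e+02]
80 [-3.07855160e+00  1.81835660e+01  8.43718565e+01 -2.54444375e-14
  7.74445774e+01  6.92144840e+00] [-39.39090835  16.44699625  98.78945215   0.          64.76355161
 -46.39090835] [ 3.86811156e+01  1.98204688e+01  9.37339083e+01 -2.54444375e-14
  6.64456228e+01  4.86811156e+01]
-100 None [-3.93909084e+01  1.64469962e+01  9.87894521e+01 -2.54444375e-14
  6.47635516e+01  1.33609092e+02] [  38.68111557   19.82046882   93.73390834    0.           66.44562284
 -131.31888443]
```

```bash
python3 - <<'E'
from h import *
r.move_to([.57,-.05,.32],[180,0,80.5]); d=cam("wrist"); save(d["img"],"w1.png"); np.save("w1.npy",d["img"])
print(d["c"].round(4),current_time())
S=np.array([.586,-.019]);print(proj(d,[[.586,-.019,.128],[.586,-.019,.074]]))
import pickle; pickle.dump(d,open("w1.pkl","wb"))
E
```

```text
[0.5818 0.0169 0.4529] 2.7333
[[326.57249957 142.53632846]
 [325.12400484 137.31511671]]
```

View pics/w1.png

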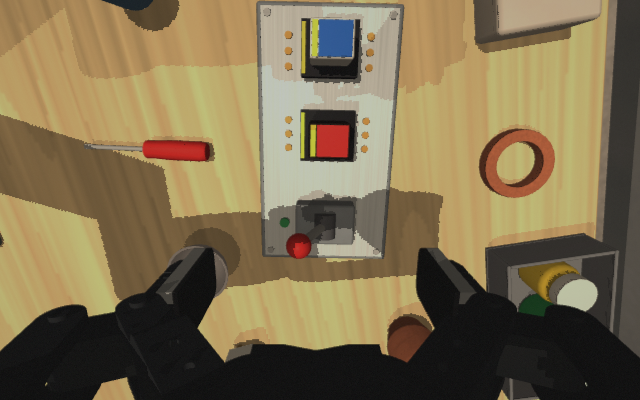

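The wrist view is clear: socket_b's black rectangle spans about (301..355, 110..161), the burnt top is at (330,141), the good relay at (333,40) and the switch ball at (299,246). I'll extract the numbers.

```bash
python3 - <<'E'
from h import *
import pickle
d=pickle.load(open("w1.pkl","rb")); H=hsv(d); h,s,v=[H[...,i].astype(int) for i in range(3)]
red=((h<8)|(h>172))&(s>150)&(v>80); yel=(h>24)&(h<36)&(s>150)&(v>90); blu=(h>100)&(h<130)&(s>120)
box=np.zeros(red.shape,bool); box[100:170,290:365]=1
for n,m in(("red",red&box),("yel",yel),("ball",red),("blue",blu)):
    for b in blobs(m,30): print(n,b[:3])
def rect(m,z,n):
    c=cv2.findContours(m.astype(np.uint8),0,cv2.CHAIN_APPROX_NONE)[0]; c=max(c,key=cv2.contourArea)[:,0]
    P=plane(d,c,z)[:,:2]; q=cv2.minAreaRect((P*1000).astype(np.float32)); print(n,q)
b2=box.copy(); b2[:,:308]=0
top=(red|(yel))&b2
rect(cv2.morphologyEx(top.astype(np.uint8),3,np.ones((3,3))),.128,"top40x34")
rect(((v<60)|yel|red)&box,.074,"sock60x56")
pan=(s<60)&(v>70); pan[:, :240]=0; pan[:,420:]=0
E
```

```text
red (np.int32(1020), [332.3, 140.5], [316, 125, 33, 33])
yel (np.int32(191), [303.4, 45.3], [302, 21, 4, 53])
yel (np.int32(167), [314.6, 37.1], [312, 20, 6, 36])
yel (np.int32(176), [302.4, 134.0], [301, 112, 4, 46])
yel (np.int32(182), [312.5, 141.0], [310, 125, 6, 32])
ball (np.int32(1020), [332.3, 140.5], [316, 125, 33, 33])
ball (np.int32(1159), [174.9, 150.0], [142, 140, 65, 21])
ball (np.int32(418), [298.1, 247.4], [286, 237, 25, 22])
blue (np.int32(1214), [335.4, 37.6], [319, 20, 34, 37])
top40x34 ((588.5842895507812, -18.062397003173828), (30.44417953491211, 36.595577239990234), 80.39154815673828)
sock60x56 ((588.7661743164062, -17.677974700927734), (55.61201095581055, 59.25315475463867), 79.46402740478516)
```

Top and socket agree: centre (0.5888, -0.0178), yaw -10°, with plausible sizes. Pulling the relay and placing it in the tray.

```bash
python3 - <<'E'
from h import *
x,y=.5888,-.0178
r.move_to([x,y,.20],[180,0,80])
jaws.grip(1.0,40)
print(r.move_straight([x,y,.103],feed=.12,force_limit=15))
jaws.grip(0.0,40); print("w",current_grip_width())
r.move_straight([x,y,.14],feed=.08); print(current_ft_force(),current_grip_width(),current_time())
r.move_straight([x,y,.26],feed=.2)
d=cam("wrist"); save(d["img"],"w2.png"); 
import pickle; pickle.dump(d,open("w2.pkl","wb"))
print(current_time())
E
```

```text
False
w 0.4589511499951692
[ 0.05006376  0.62473545 -1.24118609] 0.4619542136486165 5.575
6.375
```

View pics/w2.png

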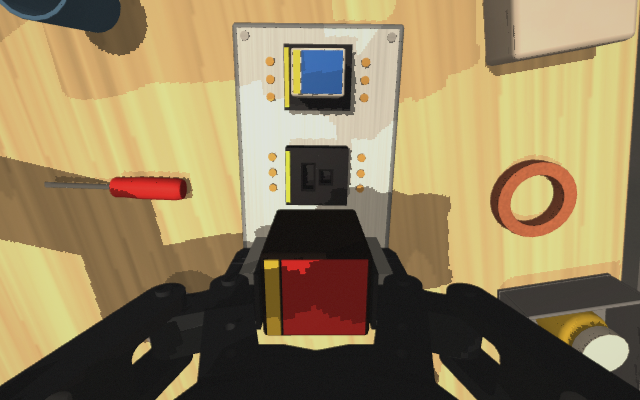

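The relay is held squarely and the empty socket with both slots is visible around (318,176). I'll measure the socket here, then find the tray from the top camera and drop the relay.

```bash
python3 - <<'E'
from h import *
import pickle
d=pickle.load(open("w2.pkl","rb")); H=hsv(d); h,s,v=[H[...,i].astype(int) for i in range(3)]
yel=(h>24)&(h<36)&(s>150)&(v>90)
def rect(d,m,z,n):
    c=cv2.findContours(m.astype(np.uint8),0,cv2.CHAIN_APPROX_NONE)[0]; c=max(c,key=cv2.contourArea)[:,0]
    P=plane(d,c,z)[:,:2]; q=cv2.minAreaRect((P*1000).astype(np.float32)); print(n,q)
box=np.zeros(h.shape,bool); box[140:207,280:356]=1
rect(d,((v<75)|yel)&box,.074,"sock")
save(d["img"],"w2z.png",(275,135,365,215),8)
t=cam("top"); H=hsv(t); h,s,v=[H[...,i].astype(int) for i in range(3)]
m=(h>5)&(h<14)&(s>190)&(v>60); m[:180]=0; m[:, :110]=0; m[:,230:]=0
rect(t,m,.045,"tray170x140")
E
```

```text
sock ((589.1040649414062, -16.622081756591797), (57.87282180786133, 59.42186737060547), 79.10964965820312)
tray170x140 ((445.9453430175781, 423.9172668457031), (153.83267211914062, 35.26895523071289), 5.118429660797119)
```

View pics/w2z.png

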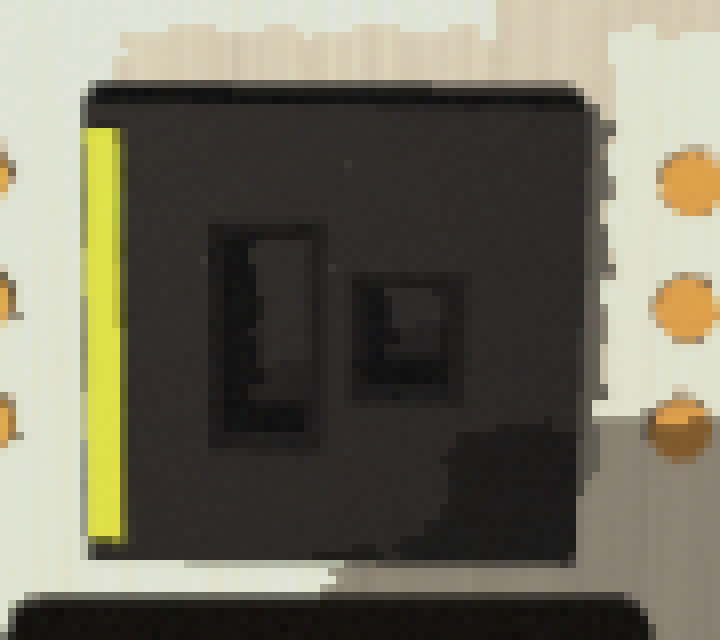

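```bash
python3 - <<'E'
from h import *
import pickle
d=pickle.load(open("w2.pkl","rb"))
P=plane(d,[(308,177.1),(325.9,177.25)],.074)[:,:2]; print(P, np.hypot(*(P[1]-P[0])), np.degrees(np.arctan2(*(P[1]-P[0])[::-1])), P[0]+(P[1]-P[0])*8/17)
r.move_to([.442,.364,.22],[180,0,85])
t=cam("top"); save(t["img"],"t3.png",(90,170,250,300),5)
print(r.move_straight([.442,.364,.053],feed=.15,force_limit=10), current_ee_pos())
jaws.grip(.7); r.wait(.1)
r.move_straight([.442,.364,.2],feed=.25)
t=cam("top"); save(t["img"],"t4.png",(90,170,250,300),5); print(current_time())
E
```

```text
[[ 0.58061981 -0.01654252]
 [ 0.59759019 -0.01964807]] 0.01725219455185838 -10.370284267333236 [ 0.58860588 -0.01800396]
False [0.44259385 0.36440446 0.05385464]
10.4833
```

View pics/t4.png

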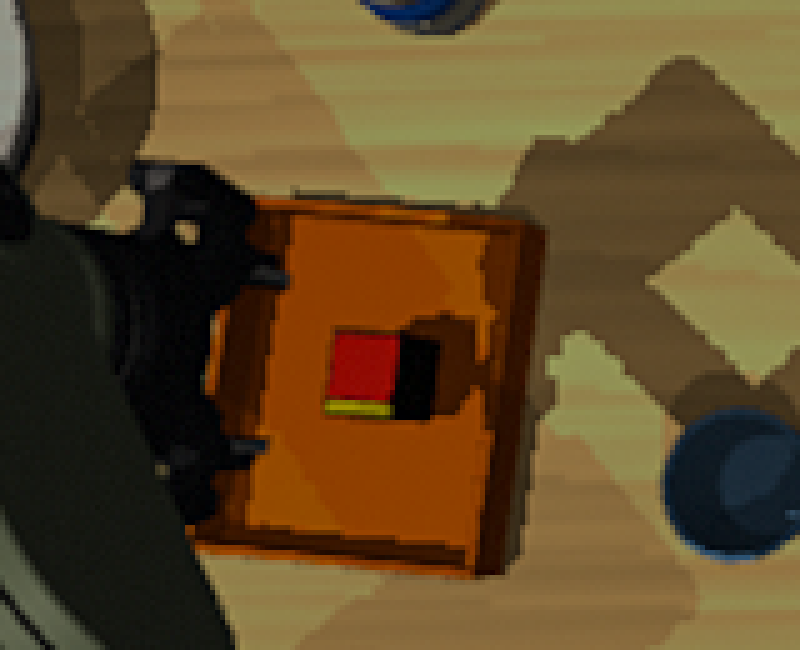

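The burnt relay stands upright, well inside the tray (its top is at zoom (362,370)). Now the new relay: a close look first.

```bash
python3 - <<'E'
from h import *
r.move_to([.42,-.366,.23],[180,0,97.5]); jaws.grip(1.0)
d=cam("wrist"); save(d["img"],"w3.png"); H=hsv(d); h,s,v=[H[...,i].astype(int) for i in range(3)]
yel=(h>24)&(h<36)&(s>150)&(v>90); blu=(h>100)&(h<130)&(s>120)
for n,m in(("yel",yel),("blue",blu)):
    for b in blobs(m,60): print(n,b[:3])
import pickle; pickle.dump(d,open("w3.pkl","wb")); print(current_time())
E
```

```text
blue (np.int32(1147), [314.3, 143.4], [297, 127, 35, 34])
13.5
```

View pics/w3.png

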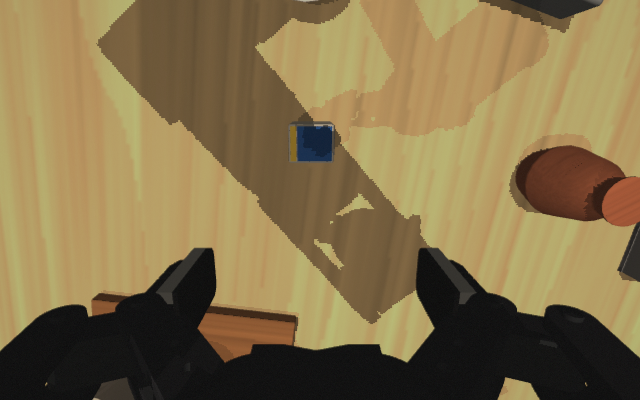

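The relay is at (311,142) with its stripe on the left (-x) side, in shadow, so I'll use adapted thresholds.

```bash
python3 - <<'E'
from h import *
import pickle
d=pickle.load(open("w3.pkl","rb")); H=hsv(d); save(d["img"],"w3z.png",(280,115,345,170),10)
h,s,v=[H[...,i].astype(int) for i in range(3)]
m=((h>95)&(h<135)&(s>90))|((h>15)&(h<36)&(s>190)); m[:120]=0;m[170:]=0;m[:,:285]=0;m[:,340:]=0
m=cv2.morphologyEx(m.astype(np.uint8),2,np.ones((2,2))); m=cv2.morphologyEx(m,3,np.ones((5,5)))
c=max(cv2.findContours(m,0,cv2.CHAIN_APPROX_NONE)[0],key=cv2.contourArea)[:,0]
print(cv2.boundingRect(c)); 
q=cv2.minAreaRect((plane(d,c,.068)[:,:2]*1000).astype(np.float32)); print(q)
E
```

```text
(298, 127, 35, 35)
((415.8791809082031, -332.2205810546875), (29.707002639770508, 29.4942684173584), 7.601621627807617)
```

View pics/w3z.png

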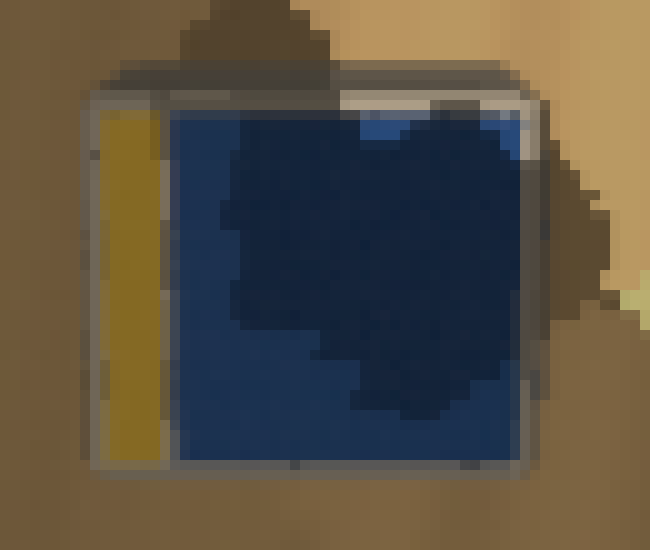

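```bash
python3 - <<'E'
from h import *
import pickle
d=pickle.load(open("w3.pkl","rb"))
c=plane(d,[(311.4,143.4)],.068)[0]; e=plane(d,[(288.8,143.4),(334,143.4),(311.4,124),(311.4,162.8)],.068); print(c,np.linalg.norm(e[1]-e[0]),np.linalg.norm(e[3]-e[2]))
x,y=c[:2]
assert abs(x-.412)<.012 and abs(y+.332)<.012
r.move_to([x,y,.15],[180,0,97.5])
print(r.move_straight([x,y,.043],feed=.1,force_limit=10))
jaws.grip(0.0,40); print("w",current_grip_width(),current_ee_pos())
r.move_straight([x,y,.12],feed=.1); print(current_ft_force(),current_grip_width())
r.move_straight([x,y,.24],feed=.25)
r.move_to([.5888,-.0178,.26],[180,0,80])
d=cam("wrist"); save(d["img"],"w4.png"); pickle.dump(d,open("w4.pkl","wb")); print(current_time())
E
```

```text
[ 0.41250956 -0.33194958  0.068     ] 0.03941767681022564 0.033627322214949254
False
w 0.4645975943169304 [ 0.41264234 -0.33202934  0.04334185]
[ 0.12221501  0.3769736  -1.43460411] 0.46114493876110535
18.5917
```

View pics/w4.png

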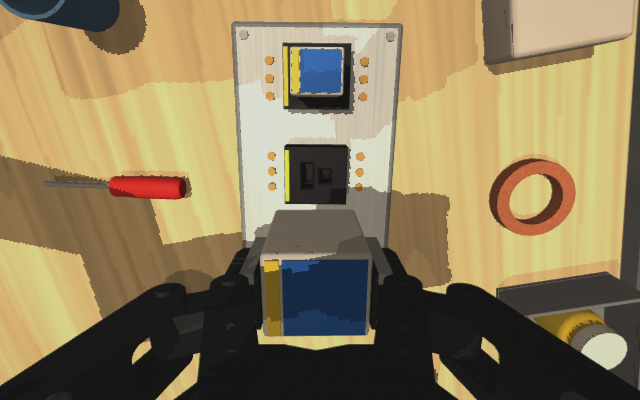

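The new relay is held almost exactly as the burnt one was. I'll compare the two in-hand views side by side.

```bash
python3 - <<'E'
from h import *
import pickle
a=pickle.load(open("w2.pkl","rb"))["img"];b=pickle.load(open("w4.pkl","rb"))["img"]
z=np.vstack([i[200:345,245:390] for i in (a,b)]); z=np.hstack([i[200:345,245:390] for i in (a,b)])
save(cv2.convertScaleAbs(z,alpha=1.8),"cmp.png",None,2.7)
for n,i in(("old",a),("new",b)):
    H=cv2.cvtColor(i,cv2.COLOR_RGB2HSV);h,s,v=[H[...,k].astype(int) for k in range(3)]
    m=(h>15)&(h<36)&(s>150)&(v>60); m[:250]=0;m[340:]=0;m[:,:255]=0;m[:,290:]=0
    k=blobs(m,100); print(n,"stripe",[q[:3] for q in k])
    m=(((h<8)|(h>172))&(s>120)&(v>50) if n=="old" else (h>100)&(h<130)&(s>90)); m[:250]=0;m[345:]=0;m[:,:270]=0;m[:,380:]=0
    print(n,"top",[q[:3] for q in blobs(m,300)])
E
```

```text
old stripe [(np.int32(1119), [272.2, 296.1], [263, 259, 18, 76])]
old top [(np.int32(6436), [324.1, 296.1], [281, 259, 87, 76])]
new stripe [(np.int32(1060), [272.4, 297.3], [264, 260, 17, 76])]
new top [(np.int32(6259), [324.4, 296.8], [282, 260, 86, 76])]
```

View pics/cmp.png

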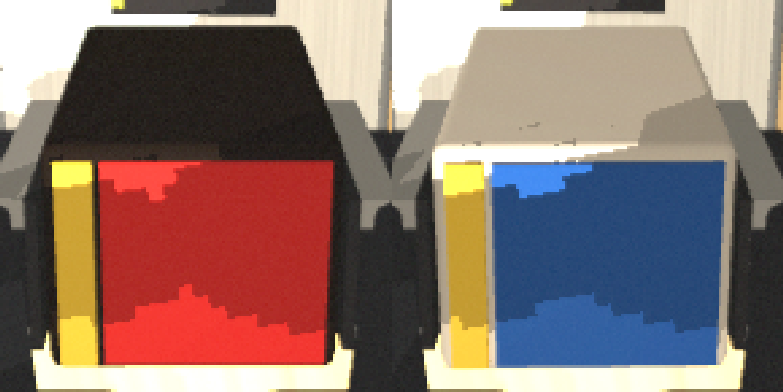

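The offset is under 0.5 mm and the same way round, so I'll insert at the same pose the burnt relay came from.

```bash
python3 - <<'E'
from h import *
x,y=.5888,-.0178
r.move_straight([x,y,.125],feed=.15); f0=current_ft_force()
hit=r.move_straight([x,y,.1025],feed=.03,force_limit=12)
print(hit,current_ee_pos(),current_ft_force()-f0,current_moment(),current_time())
E
```

```text
True [ 0.58825275 -0.01774321  0.10334044] [-1.8067216  -0.13997374  4.80037255] [-0.04944744  0.00952926 -0.00956548] 20.35
```

Contact came at TCP z 0.1033, which is seated height. Releasing and checking.

```bash
python3 - <<'E'
from h import *
x,y=.5888,-.0178
jaws.grip(1.0); r.wait(.1)
r.move_straight([x,y,.2],feed=.15)
r.move_to([.57,-.05,.32],[180,0,80.5]); d=cam("wrist"); save(d["img"],"w5.png",(240,0,420,270),2.2)
s=cam("side"); save(s["img"],"s5.png",(290,160,430,290),5)
H=hsv(d); h,s,v=[H[...,i].astype(int) for i in range(3)]
yel=(h>24)&(h<36)&(s>150)&(v>90); blu=(h>100)&(h<130)&(s>120)
for n,m in(("yel",yel),("blue",blu)):
    for b in blobs(m,60): print(n,b[:3])
print(current_time())
E
```

```text
yel (np.int32(169), [314.5, 35.7], [312, 18, 6, 37])
yel (np.int32(188), [303.3, 43.9], [302, 20, 4, 52])
yel (np.int32(183), [302.5, 133.6], [301, 111, 4, 47])
yel (np.int32(125), [312.5, 140.0], [311, 124, 5, 32])
blue (np.int32(1218), [335.2, 36.2], [319, 18, 34, 37])
blue (np.int32(977), [331.9, 139.5], [317, 124, 31, 32])
22.4333
```

View pics/w5.png

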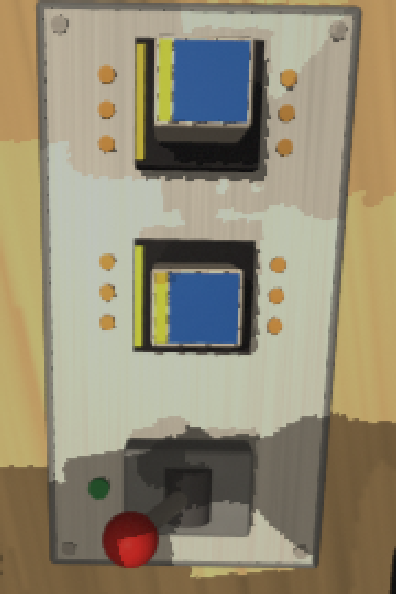

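View pics/s5.png

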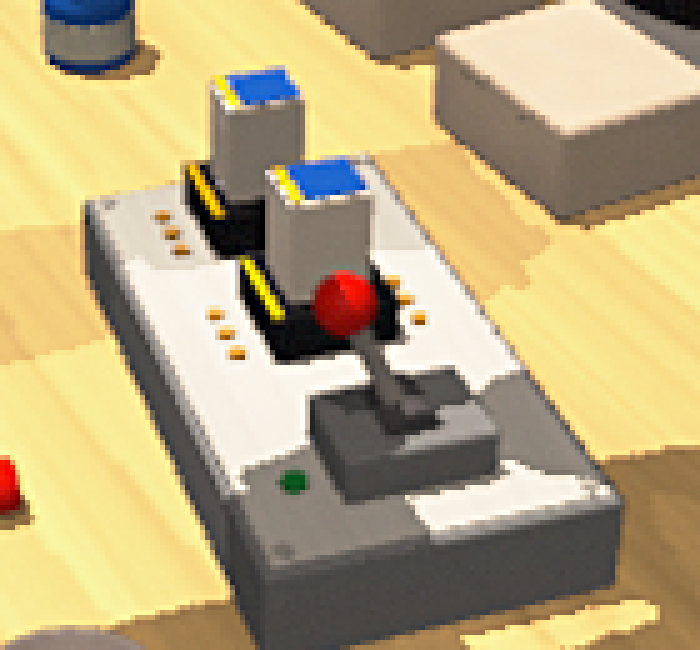

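The new relay's top lands within 0.5 px of where the burnt one's was, stripes match, and the good relay is undisturbed. I'll press lightly on top with shut fingers to confirm it is home (expected TCP about 0.139), then throw the switch.

```bash
python3 - <<'E'
from h import *
import pickle
d=pickle.load(open("w1.pkl","rb")); ball=plane(d,[(298.1,247.4)],.133)[0]
a=np.radians(-10); ex=np.array([np.cos(a),np.sin(a)]); ey=np.array([-ex[1],ex[0]])
org=np.array([.5887,-.018])-.01*ey; piv=org-.095*ey
print("ball meas",ball,"pred",piv-.0335*ex)
jaws.grip(0.0); r.move_to([.5888,-.0178,.18],[180,0,80])
r.move_straight([.5888,-.0178,.150],feed=.1)
print(r.move_straight([.5888,-.0178,.134],feed=.03,force_limit=10),current_ee_pos(),current_ft_force())
r.move_straight([.5888,-.0178,.21],feed=.15)
s=piv-.095*ex; r.move_to([*s,.21],[180,0,80]); r.move_straight([*s,.131],feed=.15)
save(cam("wrist")["img"],"w6.png")
print(current_time())
E
```

```text
ball meas [ 0.54051576 -0.11955137  0.133     ] pred [ 0.53747588 -0.1155876 ]
True [ 0.58923935 -0.01784585  0.13908697] [-0.86757614  0.0684458   3.81018445]
26.6917
```

View pics/w6.png

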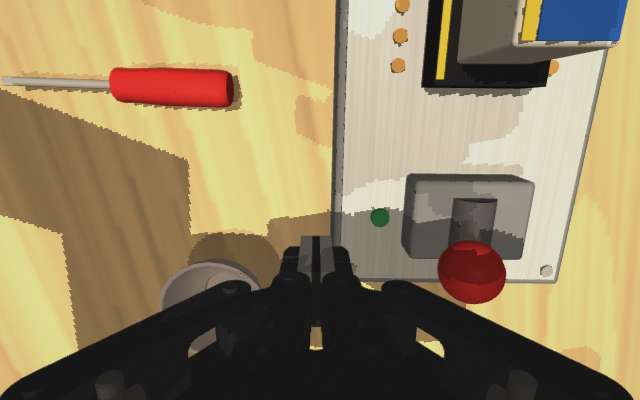

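The top-contact height is 0.1391, so the relay is fully home. The shut fingers stand left (-x) of the ball at (472,272), in line with it. Pushing across.

```bash
python3 - <<'E'
from h import *
a=np.radians(-10); ex=np.array([np.cos(a),np.sin(a)]); ey=np.array([-ex[1],ex[0]])
piv=np.array([.5887,-.018])-.105*ey-.0015*ey
e=piv+.012*ex
print(r.move_straight([*e,.131],feed=.07,force_limit=15)); p=current_ee_pos(); print("along",(p[:2]-piv)@ex,current_ft_force())
b=p[:2]-.03*ex; r.move_straight([*b,.131],feed=.15); r.move_straight([*b,.25],feed=.2)
r.move_to([.45,.0,.36],[180,0,80])
d=cam("wrist"); save(d["img"],"w7.png")
t=cam("top"); save(t["img"],"t7.png"); s=cam("side"); save(s["img"],"s7.png",(180,130,440,330),3)
print(current_time())
E
```

```text
True
along 0.0052327724634161875 [-0.69825875  0.21035692  0.95526258]
30.1083
```

View pics/s7.png

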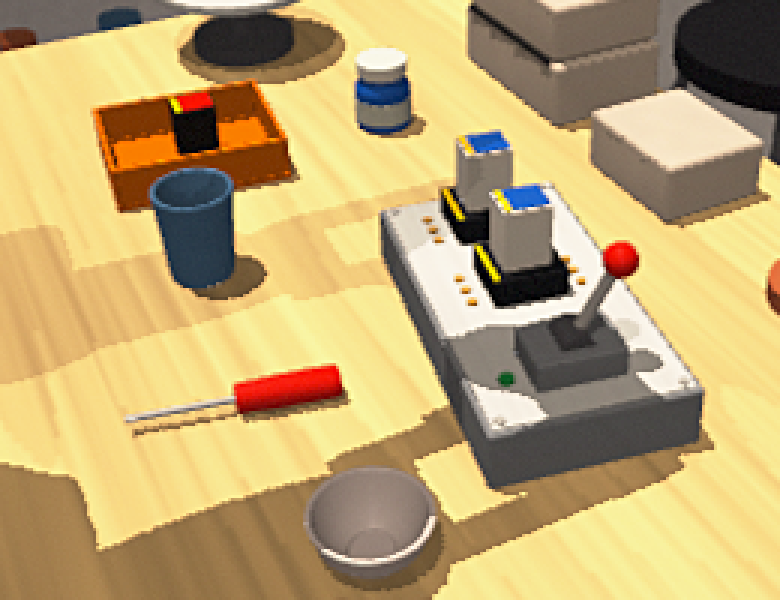

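View pics/t7.png

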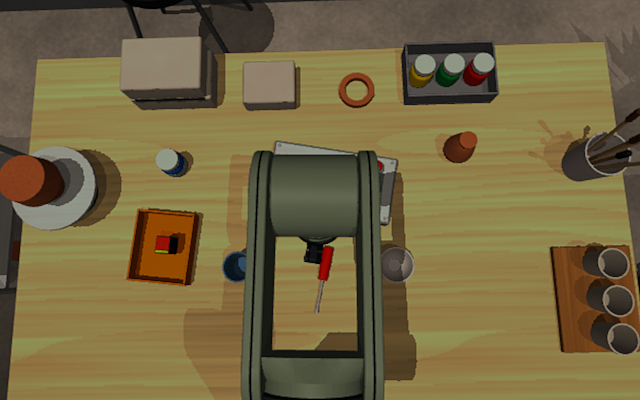

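View pics/w7.png

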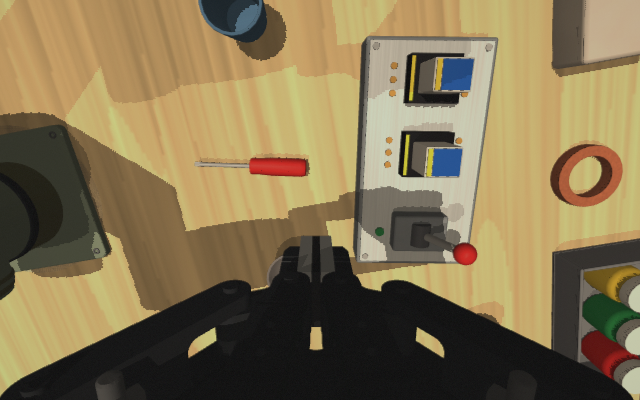

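The lever leans to +x, both relays stand in their sockets, the burnt one is in the tray and the pots are in place. One last angle check, then I'll hand in.

```bash
python3 - <<'E'
from h import *
d=cam("wrist"); P=plane(d,[(465,254)],.133)[0]
a=np.radians(-10); ex=np.array([np.cos(a),np.sin(a)]); ey=np.array([-ex[1],ex[0]])
piv=np.array([.5887,-.018])-.105*ey; u=(P[:2]-piv)@ex; print("ball x",u,"joint",.5+np.arcsin(u/.07), current_ft_force())
if u>.024: r.close_job()
E
```

```text
ball x 0.03324261934547181 joint 0.9948442178366679 [-0.25572377 -0.76166687 -0.16387608]
the job is handed in; nothing more can be done
```

The job is done and handed in after about 30 s of robot time, out of 72 s allowed. No verdict is reported, so what follows rests on my own checks.

- **Burnt relay:** I pulled it from the middle socket (socket_b). It stands released inside the scrap tray, well clear of the walls.
- **New relay:** I plugged it into that socket with its yellow stripe on the same side as the socket's. A light press on its top met it at 0.1391 m tool height, against 0.139 m expected when fully home. Its top sits within about 0.5 px of where the burnt relay's was.
- **Main switch:** It is fully over to the +x side. I measured about 0.99 rad from the ball's position, and 0.8 is needed.
- **Healthy relay and pots:** The last images showed no visible movement of the healthy relay, mug, bowl, jar or vase. I compared these by eye rather than measuring them. The robot stood clear at the end.

Two readings disagreed. My colour-mask fit of the tray failed, so I placed the relay using hand-read rim corners, good to about 1 cm. The switch ball's starting position also measured 3–4 mm off the prediction in each axis, which was within the margin of the push.

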